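# Show a parcel's underside to the bench scanner

## Robot

A 6-joint arm with a two-finger parallel gripper is mounted at the origin on the work surface. World frame = base frame: x ahead of the robot, y to its left, z up, the work surface at z = 0. Lengths are in mm, angles in rad, forces in N, time in s.
With the tool pointing down it reaches from about 350 to 800 mm from the base axis. Payload 7.3 kg.
Tool frame: the origin (TCP) lies at the very end of the fingers, on their centre line; the grasp point (between the pads) lies 19 mm behind it; z points along the fingers, y is the direction in which the jaws open and shut (so a half turn about z gives the same grasp; the last joint's range is limited). The gripper opens to 85 mm and grips with 20 to 120 N. Pads are 22 mm wide; open, the fingers measure 114 mm over their backs; the gripper's body (76 mm by 85 mm) begins 54 mm behind the grasp point. The pads swing forward as they close: fully open they stand 13 mm farther back than shut.
Start: joints at [-1.372, 0.342, 1.524, -0, 1.275, -0.146], TCP at [177.477, -494.112, 231.322] pointing down, gripper open.
Joint ranges: [-2.53, 2.53], [-0.77, 2.02], [0.04, 2.7], [-1, 4.14], [0.28, 2.66], [-3.11, 3.11]. Speed limits (rad/s): [2.57, 2.57, 3.14, 3.14, 3.14, 3.14].

## Interface

Orientations are given as [roll, pitch, yaw] about the fixed x, y, z axes, in that order (R = Rz(yaw) Ry(pitch) Rx(roll)).
In Python, from cell import ctrl gives the robot as it stands. Calls block until the motion is done:
- ctrl.move_ptp(position, orientation): joint-space move of the TCP to a pose.
- ctrl.move_straight(position, rotation=None, speed=150): straight line of the TCP; rotation=None keeps the orientation; speed is the mean speed in mm/s.
- ctrl.goto_joints(angles): joint-space move.
- ctrl.ungrasp() and ctrl.grab(strength=None): open the fingers fully, or close them until they stop; strength is the grip in N (None keeps the last).
- ctrl.wait(seconds).
- ctrl.solve_ik(position, orientation): joint angles nearest the present ones, or None.
- ctrl.snapshot(name): name is "scene" or "top" or "wrist"; returns the picture (420x560x3 uint8, red, green, blue); there is no depth.
- ctrl.camera_params(name): a dict with "intrinsics" (3x3 intrinsics, pixels), "D" ([k1, k2, p1, p2, k3] as OpenCV has them; the pictures are not rectified), "camera_from_world" (4x4, takes a point from world to camera coordinates). Camera axes: x right, y down, z forward; pixel columns grow to the right and rows downward; lengths in mm; the calibration is good to about 2 mm. A picture is of the moment at which its call begins: read the wrist's pose just before it. camera_params takes no time and is no camera call; for the wrist camera it gives the pose at the moment of the call.
A pose or a line that the arm cannot do raises ctrl.PlanningError and nothing moves.
- ctrl.close_job(): hands the job in, once; it reports no verdict.
Trained networks look in the newest picture that a camera, given by its name, has taken for a name from the list of things; names that differ only in an ending like _2 or _b are one class to them, and where a whole thing is asked for, a point or a joint stands for the part that bears it (a point fixed in the world has none). Each returns a list of dicts, best first, with "p" (0 to 1); they miss things now and then, are a little off and sometimes report something else, mostly with a low value. They report only what shows in the picture. A call takes as long as a camera call. They do not tell look-alikes from the thing itself.
- ctrl.find_in(camera, query): "rect" ([centre column, centre row, width, height] in pixels, round what is visible of it).
- ctrl.cut_out(camera, query): "mask" (420x560 bool, what is visible of it) and "rect" ([centre column, centre row, width, height] in pixels, round what is visible of it).
- ctrl.pinpoint(camera, query): "location" ([column, row] in pixels: a listed point, or the origin of a listed thing).
Readings, each from a call of its own:
- ctrl.current_time_s(): time.
- ctrl.current_joint_positions(): joint angles.
- ctrl.current_dq(): joint speeds.
- ctrl.current_effort(): joint torques, N m.
- ctrl.current_tcp_pos(): TCP position.
- ctrl.current_tool_rot(): TCP orientation.
- ctrl.current_ft_force(): force on the tool from outside, world axes, zero at the start.
- ctrl.current_torque(): the same for the moment, N m.
- ctrl.current_gripper_width(): finger opening in mm.
Only numpy, scipy, OpenCV 4.12 (cv2) and the standard library are available. Lean on these libraries where they do the work, as an engineer would, in place of code of your own. Each camera call takes 0.05 s, during which the arm holds its last target.

## Task

Set up the bench scanner by pressing its keys one at a time, white, then yellow, then green (never the red one, which cancels), and let each come back up. Then lift the carton with the blue band off the scale plate and, keeping it level all the way, hold it upright and still in the gripper over the middle of the scanner's dark window, its length along the window's length and its underside about 10 cm above the glass; finish while still holding it there. Leave the orange-banded carton and the other things on the bench where they are.

Things in the scene. Friction and masses are not known exactly. Their poses are not given: they have to be found in the camera images.
- window (a point): Centre of the dark glass window (140 x 66 mm, thin red line along its length) on top of the grey scanner, a block 190 x 120 x 35 mm fixed on the bench; the glass is 36 mm above the bench. Its x axis runs along the window's length, y across, z up.
- carton_blue_center (a point): Centre (half-way up) of the closed cardboard carton with the BLUE band round one end: 130 mm long (own x), 56 mm wide (own y), 60 mm high (own z, up), 0.2 to 0.4 kg, weight evenly spread. The band is at its -x end, a white address label on top at the other end. It stands on the steel scale plate, its underside 30 mm below this point.
- carton_orange_center (a point): Centre (half-way up) of the other carton, same size and weight but with an ORANGE band; a bystander that stands beside the blue one on the scale plate, their long sides roughly parallel and about 125 mm between centres; either may be on the left.
- scale: Bench scale, fixed: black base and flat steel plate 190 x 250 mm, its top 42 mm above the bench, and a low black display box (45 x 150 x 30 mm) along its near edge. Origin at the centre of its underside.
- keypad: The scanner's key box, fixed: grey, 140 x 140 x 24 mm with four round keys 28 mm across in a 2 x 2 grid, 55 mm between centres. Origin at the centre of its underside, x away from the robot at yaw 0, y left, z up. White at (+27.5, +27.5) mm, yellow at (+27.5, -27.5), green at (-27.5, +27.5), red at (-27.5, -27.5).
- tape: Roll of brown parcel tape lying flat, 100 mm across, 48 mm high; origin at the centre of its underside. Bystander.
- marker: Square-barrelled white marker with blue cap lying on the bench, about 130 mm long, 17 mm thick, along its own x; origin under its middle. Bystander.
- labels: Stack of white labels, 100 x 75 x 22 mm; origin at the centre of its underside. Bystander.
- pot: Empty green pot, 76 mm across, 95 mm high; origin at the centre of its underside. Bystander.
- key_white_top (a point): Centre of the top face of the round white key (28 mm across); 46 mm above the bench when up; moves with the key.
- key_white (a joint): Travel of the white key: 0 up, 0.006 m fully down; a spring key, about 4 N to the bottom, that comes back up by itself.
- key_yellow_top (a point): Centre of the top face of the round yellow key (28 mm across); 46 mm above the bench when up; moves with the key.
- key_yellow (a joint): Travel of the yellow key: 0 up, 0.006 m fully down; a spring key, about 4 N to the bottom, that comes back up by itself.
- key_green_top (a point): Centre of the top face of the round green key (28 mm across); 46 mm above the bench when up; moves with the key.
- key_green (a joint): Travel of the green key: 0 up, 0.006 m fully down; a spring key, about 4 N to the bottom, that comes back up by itself.
- key_red_top (a point): Centre of the top face of the round red key (28 mm across); 46 mm above the bench when up; moves with the key.
- key_red (a joint): Travel of the red key: 0 up, 0.006 m fully down; a spring key, about 4 N to the bottom, that comes back up by itself.
Things that resemble listed ones, but are neither listed nor needed, are in the scene too. What is shaped like the part that bears carton_blue_center but pink, purple or turquoise is not meant.

How it is judged (in metres and radians):
On the way, in this order (a step that is already met when the one before it is completed fails the run):
1. the white key alone is pressed down (value of joint key_white above 0.004 m and value of joint each of key_yellow, key_green, key_red below 0.002 m), for 0.05 s.
2. the yellow key alone is pressed down (value of joint key_yellow above 0.004 m and value of joint each of key_white, key_green, key_red below 0.002 m), for 0.05 s.
3. the green key alone is pressed down (value of joint key_green above 0.004 m and value of joint each of key_white, key_yellow, key_red below 0.002 m), for 0.05 s.
4. all keys are up again (value of joint each of key_white, key_yellow, key_green, key_red below 0.002 m), for 0.05 s.
5. the blue-banded carton is lifted clear of the scale plate by the fingers (z of carton_blue_center in the frame of scale above 0.092 m and contact force between carton_blue and the fingers above 1 N and contact force between carton_blue and scale below 0.1 N), for 0.1 s.
At the end, for the whole second after the job is handed in: Blue carton held still (under 20 mm/s) by the fingers alone, centre within 30 mm sideways of the window centre, underside 70 to 130 mm above the glass, tilt under 0.15 rad, length within 0.2 rad of the window's; keys up; orange carton, tape, marker, labels, pot moved under 30 mm (all of step 4 and horizontal distance between carton_blue_center and window below 0.03 m and z of carton_blue_center in the frame of window between 0.1 and 0.16 m and angle between carton_blue_center's own z axis and vertical below 0.15 rad and angle between the x axis of carton_blue_center and the x axis of window, either way round below 0.2 rad and linear speed of carton_blue below 0.02 m/s and angular speed of carton_blue below 0.15 rad/s and contact force between carton_blue and the fingers above 1 N and contact force between carton_blue and scanner below 0.1 N and contact force between carton_blue and carton_orange below 0.1 N and distance of each of carton_orange_center, tape, marker, labels, pot from where it was at the start of the episode below 0.03 m); the arm keeps its last pose, push and grip.
It fails at once if the red key is pressed (value of joint key_red above 0.003 m).
It fails at once if two keys are pressed at once (value of joint each of key_white, key_yellow above 0.003 m or value of joint each of key_white, key_green above 0.003 m or value of joint each of key_white, key_red above 0.003 m or value of joint each of key_yellow, key_green above 0.003 m or value of joint each of key_yellow, key_red above 0.003 m or value of joint each of key_green, key_red above 0.003 m).
It fails at once if the blue-banded carton is tipped by more than 0.35 rad (angle between carton_blue_center's own z axis and vertical above 0.35 rad).
It fails at once if a bystander is moved by more than 30 mm (distance of any of carton_orange_center, tape, marker, labels, pot from where it was at the start of the episode above 0.03 m).
It also fails if it takes over 58 s, if anything falls off the work surface, if the arm or the gripper's body presses on something with over 40 N, if the wrist force passes 120 N, or if a joint passes its speed limit or range.

## Working session

There is one attempt and no reset: what is moved stays moved. The work goes in short steps, each a Python script; the robot and the scene stay as the last script left them, time stands still between calls to the robot, and variables do not carry over. Pictures are saved under pics/ and viewed, and the job is handed in when it is done.

```bash
mkdir -p pics; ls; python3 - <<'E'
from cell import ctrl
import cv2,numpy as np
for n in("scene","top"):
    im=ctrl.snapshot(n); cv2.imwrite(f"pics/{n}0.png",im[:,:,::-1])
    for q in ["window","carton_blue_center","carton_orange_center","key_white_top","key_yellow_top","key_green_top","key_red_top","scale","keypad"]:
        print(n,q,[(np.round(d["location"]).tolist(),round(d["p"],2)) for d in ctrl.pinpoint(n,q)[:4]])
    p=ctrl.camera_params(n); print(p["camera_from_world"].round(3).tolist(),p["intrinsics"].round(1).tolist())
print(ctrl.current_time_s())
E
```

```text
pics
scene window [([270.0, 249.0], 0.86)]
scene carton_blue_center [([290.0, 161.0], 0.98), ([264.0, 190.0], 0.87), ([207.0, 212.0], 0.87), ([337.0, 195.0], 0.73)]
scene carton_orange_center [([376.0, 185.0], 0.6), ([166.0, 277.0], 0.27), ([352.0, 202.0], 0.26)]
scene key_white_top [([175.0, 271.0], 0.5)]
scene key_yellow_top [([160.0, 279.0], 0.57)]
scene key_green_top [([170.0, 264.0], 0.51)]
scene key_red_top [([378.0, 254.0], 0.53), ([148.0, 266.0], 0.51)]
scene scale [([354.0, 202.0], 0.78)]
scene keypad [([166.0, 280.0], 0.71)]
[[0.516, 0.857, 0.016, -303.249], [0.617, -0.358, -0.701, -218.759], [-0.595, 0.371, -0.713, 1505.858], [0.0, 0.0, 0.0, 1.0]] [[402.0, 0.0, 280.3], [0.0, 402.0, 208.9], [0.0, 0.0, 1.0]]
top window [([297.0, 187.0], 0.95)]
top carton_blue_center [([206.0, 206.0], 0.95), ([264.0, 263.0], 0.89), ([213.0, 290.0], 0.72), ([156.0, 297.0], 0.7)]
top carton_orange_center [([167.0, 197.0], 0.79), ([374.0, 203.0], 0.69)]
top key_white_top [([375.0, 208.0], 0.51)]
top key_yellow_top [([328.0, 139.0], 0.67), ([395.0, 205.0], 0.54)]
top key_green_top [([380.0, 221.0], 0.53)]
top key_red_top [([398.0, 223.0], 0.57)]
top scale [([188.0, 204.0], 0.77)]
top keypad [([384.0, 215.0], 0.67)]
[[0.002, -1.0, -0.004, 49.87], [-0.996, -0.002, -0.088, 523.272], [0.088, 0.005, -0.996, 1319.714], [0.0, 0.0, 0.0, 1.0]] [[417.1, 0.0, 271.9], [0.0, 417.1, 203.5], [0.0, 0.0, 1.0]]
1.0
```

View pics/scene0.png

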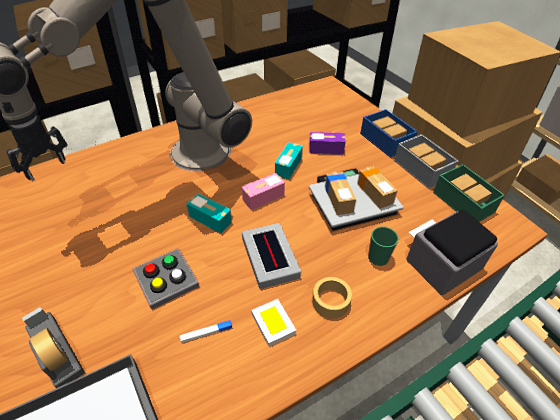

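View pics/top0.png

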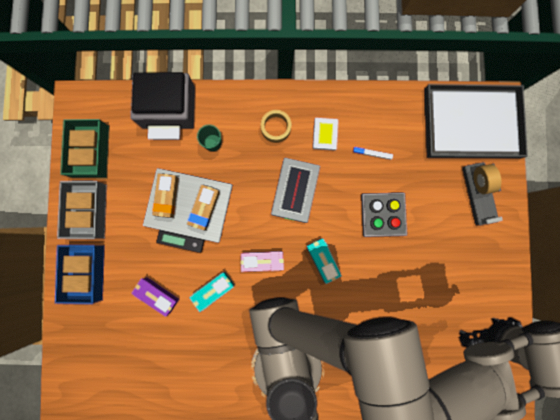

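```bash
python3 - <<'E'
import cv2
im=cv2.imread("pics/top0.png")
cv2.imwrite("pics/topcrop.png",cv2.resize(im[120:320,130:430],None,fx=2.66,fy=2.66,interpolation=cv2.INTER_CUBIC))
E
```

```text
(no output)
```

View pics/topcrop.png

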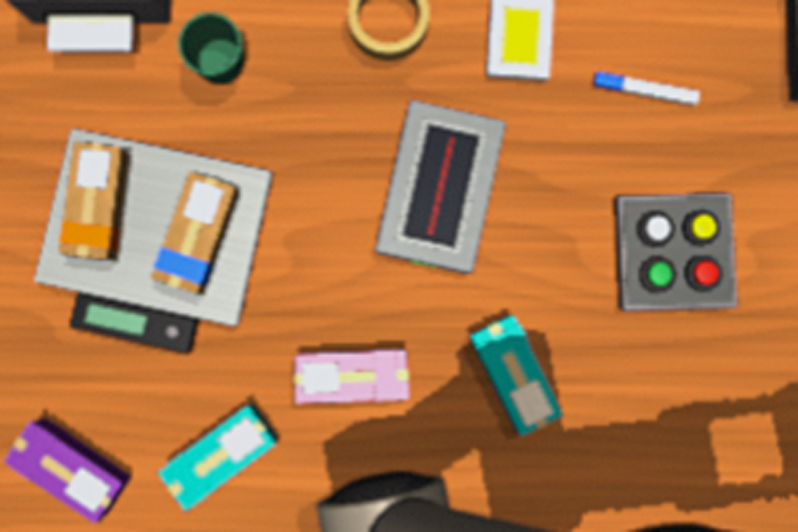

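Blue-banded candidate: (206,206) in the top view, on the scale plate. The orange one is at (165,196) beside it, and the pink, purple and turquoise lookalikes are off the scale at (262,261), (155,296), (212,291) and (323,260). In the crop, the (206,206) carton clearly has the blue band and a white label at its far end. Next I'll measure.

```bash
cat > h.py <<'E'
from cell import ctrl
import cv2,numpy as np
def ray(P,uv,z):
    uv=np.array(uv,float).reshape(-1,1,2)
    n=cv2.undistortPoints(uv,P["intrinsics"],np.array(P["D"])).reshape(-1,2)
    T=P["camera_from_world"];R=T[:3,:3];c=-R.T@T[:3,3]
    d=np.c_[n,np.ones(len(n))]@R
    return c+d*((z-c[2])/d[:,2])[:,None]
def blob(im,lo,hi,roi):
    h=cv2.cvtColor(im,cv2.COLOR_RGB2HSV); m=cv2.inRange(h,lo,hi)
    k=np.zeros_like(m);u0,u1,v0,v1=roi;k[v0:v1,u0:u1]=m[v0:v1,u0:u1]
    n,l,s,c=cv2.connectedComponentsWithStats(k)
    i=1+np.argmax(s[1:,4]); return c[i],s[i,4],l==i
E
python3 - <<'E'
from h import *
P=ctrl.camera_params("top"); im=cv2.imread("pics/top0.png")[:,:,::-1].copy()
T=P["camera_from_world"];print("cam",-T[:3,:3].T@T[:3,3],P["D"])
R=(362,407,192,236)
K={}
for n,lo,hi in [("w",(0,0,170),(180,60,255)),("y",(22,120,120),(35,255,255)),("g",(55,100,80),(85,255,255)),("r",(0,170,120),(4,255,255))]:
    c,a,_=blob(im,lo,hi,R); K[n]=ray(P,c,46)[0]; print(n,c.round(1),a,K[n].round(1))
print(np.mean(list(K.values()),axis=0),[np.linalg.norm(K[a]-K[b]) for a,b in ("wy","wg","yr","gr")])
c,a,m=blob(im,(0,0,0),(180,255,75),(280,312,165,212));print("win",c,a)
vv,uu=np.nonzero(m);w=ray(P,np.c_[uu,vv],36)[:,:2]
r=cv2.minAreaRect(w.astype(np.float32));print(r, w.mean(0))
c,a,m=blob(im,(100,120,120),(125,255,255),(185,220,180,235));print("band",c,a)
l,a,m=blob(im,(0,0,200),(180,50,255),(195,218,180,210));print("label",l,a)
B=ray(P,[c,l],102);print(B, np.arctan2(*(B[1]-B[0])[1::-1]))
E
```

```text
cam [ 405.56160561   44.76500809 1360.68459188] [-0.04892257  0.          0.          0.          0.        ]
w [377.1 205.4] 54 [ 515.7 -282.5   46. ]
y [394.1 204.8] 67 [ 517.8 -336.8   46. ]
g [377.9 222.6] 73 [ 461.4 -283.9   46. ]
r [395.1 222. ] 67 [ 463.1 -338.7   46. ]
[ 489.49394424 -310.45943778   46.        ] [np.float64(54.297989145713906), np.float64(54.315954409145064), np.float64(54.722130990671), np.float64(54.832998600274294)]
win [295.44444444 189.10294118] 612
((568.0240478515625, -24.316410064697266), (58.040748596191406, 133.54969787597656), 77.50851440429688) [568.53059302 -24.2543768 ]
band [197.92567568 219.46621622] 148
label [205.91875 195.5875 ] 160
[[467.35503632 274.39355778 102.        ]
 [540.04847917 251.28467303 102.        ]] -0.30779234345841316
```

Key grid spacing comes out at 54.5 mm against the nominal 55, so the top view is consistent. Next: move over the keypad, close the fingers and check with the wrist camera.

```bash
python3 - <<'E'
from h import *
print(ctrl.current_tool_rot(),ctrl.current_ft_force())
ctrl.move_ptp([490,-310,200],[np.pi,0,0]); ctrl.grab(20)
P=ctrl.camera_params("wrist"); im=ctrl.snapshot("wrist"); cv2.imwrite("pics/w1.png",im[:,:,::-1])
T=P["camera_from_world"];print("cam",-T[:3,:3].T@T[:3,3])
q=np.array([[515.7,-282.5,46],[517.8,-336.8,46],[461.4,-283.9,46],[463.1,-338.7,46]])
print(cv2.projectPoints(q,cv2.Rodrigues(T[:3,:3])[0],T[:3,3],P["intrinsics"],np.array(P["D"]))[0].reshape(-1,2).round(0).tolist())
for k in "white yellow green red".split():
    for d in ctrl.pinpoint("wrist",f"key_{k}_top")[:1]: print(k,d["location"],d["p"],ray(P,d["location"],46).round(1))
print(ctrl.current_tcp_pos(),ctrl.current_tool_rot(),ctrl.current_ft_force(),ctrl.current_joint_positions(),ctrl.current_time_s(),ctrl.current_gripper_width())
E
```

```text
[3.14151907e+00 5.83566832e-05 3.44787203e-01] [ 0.26654302  0.12474462 -0.29430766]
cam [ 559.53225365 -310.34418853  343.05842881]
[[247.0, 164.0], [308.0, 162.0], [250.0, 222.0], [309.0, 220.0]]
white [248.4, 159.3] 0.77 [[ 520.  -283.6   46. ]]
yellow [311.0, 160.1] 0.67 [[ 519.2 -339.2   46. ]]
green [250.7, 221.2] 0.86 [[ 462.1 -284.3   46. ]]
red [310.2, 220.7] 0.69 [[ 462.6 -339.9   46. ]]
[ 489.99952342 -309.96128674  199.98087449] [-3.14155059e+00  5.13405351e-05  4.79424661e-05] [ 0.18758852  0.80900626 -0.95935706] [-6.96179809e-01  4.67309135e-01  1.41712514e+00 -6.83837608e-07
  1.25722475e+00  8.74568787e-01] 3.3833 0.1412833988366612
```

View pics/w1.png

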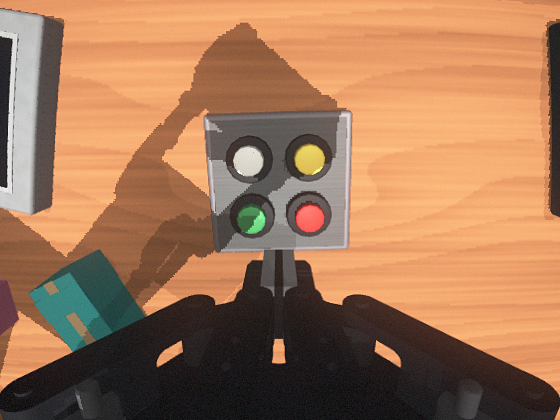

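The wrist view shows white at (248,160), yellow (309,159), green (252,219) and red (309,219). That agrees with the top view to within 3 mm, so I'll press, stepping down under force control.

```bash
cat > press.py <<'E'
from h import *
import sys
x,y=map(float,sys.argv[1:3])
if np.linalg.norm(ctrl.current_tcp_pos()[:2]-np.array([x,y]))>2: ctrl.move_ptp([x,y,75],[np.pi,0,0])
ctrl.move_straight([x,y,49],speed=80); ctrl.wait(.15); f0=ctrl.current_ft_force()[2]
log=[]
for z in np.arange(46,37.4,-.5):
    ctrl.move_straight([x,y,z],speed=30); ctrl.wait(.05)
    f=ctrl.current_ft_force()[2]-f0; log.append((z,round(f,1),round(ctrl.current_tcp_pos()[2],1)))
    if f>5.5: break
ctrl.wait(.2); print(log, ctrl.current_ft_force()[2]-f0)
ctrl.move_straight([x,y,75],speed=100); print(ctrl.current_time_s())
E
python3 press.py 517 -283
```

```text
[(np.float64(46.0), np.float64(0.4), np.float64(46.1)), (np.float64(45.5), np.float64(1.9), np.float64(45.6)), (np.float64(45.0), np.float64(1.4), np.float64(45.1)), (np.float64(44.5), np.float64(1.2), np.float64(44.5)), (np.float64(44.0), np.float64(2.0), np.float64(44.0)), (np.float64(43.5), np.float64(2.4), np.float64(43.5)), (np.float64(43.0), np.float64(2.9), np.float64(43.1)), (np.float64(42.5), np.float64(1.7), np.float64(42.6)), (np.float64(42.0), np.float64(2.9), np.float64(42.0)), (np.float64(41.5), np.float64(3.4), np.float64(41.6)), (np.float64(41.0), np.float64(2.5), np.float64(41.0)), (np.float64(40.5), np.float64(2.9), np.float64(40.5)), (np.float64(40.0), np.float64(4.1), np.float64(40.1)), (np.float64(39.5), np.float64(7.4), np.float64(40.0))] 7.812567830197291
9.5
```

White bottomed at z=40, as it should. The other two can go faster.

```bash
sed -i 's/np.arange(46,37.4,-.5)/(41,40.2,39.6)/' press.py; python3 press.py 518.3 -338; python3 press.py 462 -284
python3 - <<'E'
from h import *
# look over the scale
ctrl.move_straight([462,-284,150]); ctrl.move_ptp([430,262,260],[np.pi,0,-0.25]); ctrl.ungrasp()
P=ctrl.camera_params("wrist"); im=ctrl.snapshot("wrist"); cv2.imwrite("pics/w2.png",im[:,:,::-1])
np.savez("w2.npz",**P,allow_pickle=True)
print(ctrl.current_time_s(),ctrl.current_joint_positions())
E
```

```text
[(41, np.float64(2.5), np.float64(41.5)), (40.2, np.float64(3.3), np.float64(40.5)), (39.6, np.float64(5.4), np.float64(40.1))] 4.7514836671122245
12.225
[(41, np.float64(3.1), np.float64(41.4)), (40.2, np.float64(2.5), np.float64(40.4)), (39.6, np.float64(5.9), np.float64(40.0))] 5.598861774354155
15.025
18.5167 [ 3.94998517e-01  2.80546686e-01  1.53127774e+00 -2.82861130e-05
  1.32965508e+00  2.21570593e+00]
```

View pics/w2.png

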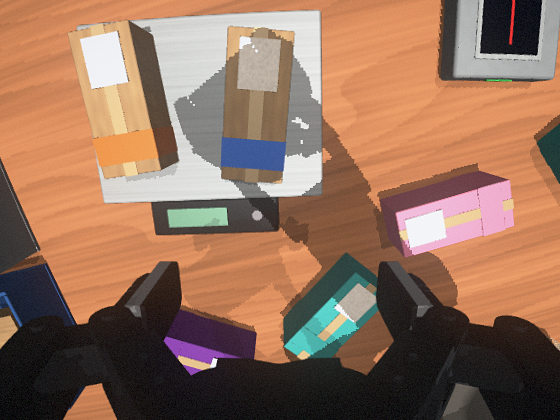

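The picture confirms it: the blue-band carton is at (256,105), the orange at (120,95), both on the scale, with the window at the top right. I'll enlarge to get the top-face corners.

```bash
python3 - <<'E'
import cv2
im=cv2.imread("pics/w2.png")
cv2.imwrite("pics/w2c.png",cv2.resize(im[10:200,190:340],None,fx=3,fy=3,interpolation=cv2.INTER_CUBIC))
E
```

```text
(no output)
```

View pics/w2c.png

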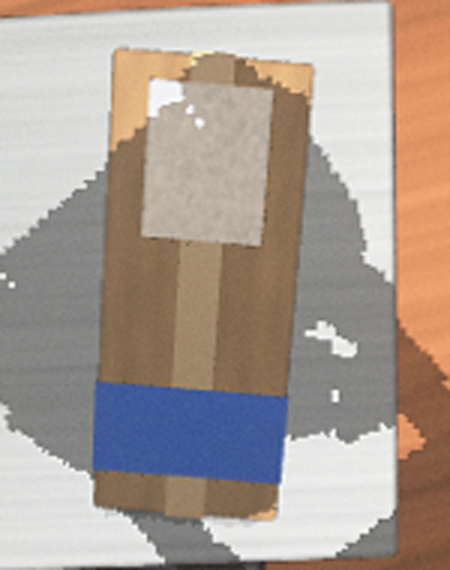

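```bash
python3 - <<'E'
from h import *
d=np.load("w2.npz",allow_pickle=True);P={k:d[k] for k in("intrinsics","D","camera_from_world")}
c=np.array([(113,48),(313,64),(275,520),(94,505)])/3+[190,10]
w=ray(P,c,102);print(w.round(1),w.mean(0))
for a,b in((0,1),(1,2),(2,3),(3,0)):
    v=w[b]-w[a];print(np.linalg.norm(v),np.arctan2(v[1],v[0]))
b=np.array([(97,382),(288,397),(279,484),(95,470)])/3+[190,10];print(ray(P,b,102).round(1))
o=np.array([(69,30),(148,20),(165,167),(105,179),(150,24)]);print("orange",ray(P,o,102).round(1))
im=cv2.imread("pics/top0.png")
cv2.imwrite("pics/t2.png",cv2.resize(im[150:230,265:330],None,fx=7,fy=7,interpolation=cv2.INTER_CUBIC))
E
```

```text
[[576.5 267.5 102. ]
 [558.6 215.1 102. ]
 [436.3 257.  102. ]
 [454.6 309.4 102. ]] [506.51129291 262.25272061 102.        ]
55.4078786867009 -1.9014718816305802
129.2170564524689 2.811298135594525
55.442542577820134 1.234462447997055
128.90333780593133 -0.3305556191829098
[[489.8 297.8 102. ]
 [471.4 244.1 102. ]
 [446.8 253.1 102. ]
 [464.8 305.9 102. ]]
orange [[612.  399.8 102. ]
 [599.2 330.6 102. ]
 [477.7 356.4 102. ]
 [481.8 415.5 102. ]
 [595.7 329.9 102. ]]
```

View pics/t2.png

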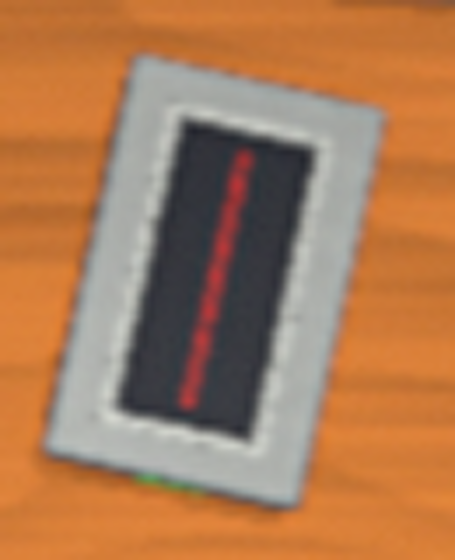

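The carton's top face measures 129 × 55.4 mm (nominal 130 × 56), centred at (506.5, 262.3) with yaw −0.331. The window is at (568, −24), yaw −0.22. Grasping now.

```bash
python3 - <<'E'
from h import *
x,y,yw=506.5,262.3,-0.331
ctrl.move_ptp([x,y,190],[np.pi,0,yw])
ctrl.move_straight([x,y,125],speed=120)
im=ctrl.snapshot("wrist"); cv2.imwrite("pics/w3.png",im[:,:,::-1])
im=ctrl.snapshot("scene"); cv2.imwrite("pics/s3.png",im[:,:,::-1])
print(ctrl.current_time_s(),ctrl.current_tcp_pos(),ctrl.current_ft_force())
E
```

```text
19.8 [507.10467986 262.63061157 126.37825382] [-1.12849158 -0.12276367  0.10907888]
```

View pics/w3.png

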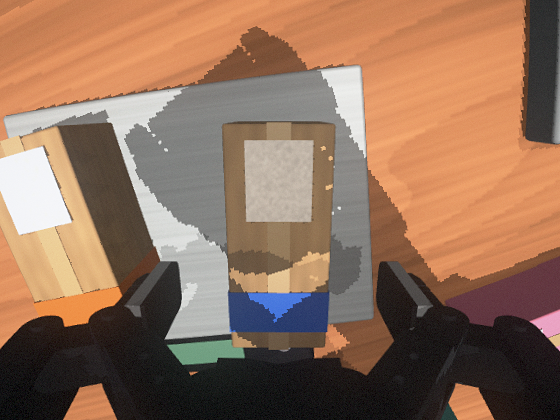

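The carton (columns 223–335) is centred between the fingers (180 and 378), and the orange one is clear by about 28 mm. Next: descend, grip, lift.

```bash
python3 - <<'E'
from h import *
x,y,yw=506.5,262.3,-0.331
ctrl.move_straight([x,y,54],speed=80)
print(ctrl.current_ft_force())
ctrl.grab(40); ctrl.wait(.2)
print("w",ctrl.current_gripper_width(),ctrl.current_tcp_pos(),ctrl.current_ft_force())
ctrl.move_straight([x,y,150],speed=70); ctrl.wait(.2)
im=ctrl.snapshot("wrist"); cv2.imwrite("pics/w4.png",im[:,:,::-1])
im=ctrl.snapshot("scene"); cv2.imwrite("pics/s4.png",im[:,:,::-1])
print(ctrl.current_time_s(),ctrl.current_gripper_width(),ctrl.current_tcp_pos(),ctrl.current_ft_force())
E
```

```text
[-0.00066241  0.1391413   0.10590949]
w 55.39338785718895 [506.89824843 262.56664363  54.64673454] [0.1126756  1.01066607 4.99917624]
23.2417 55.54678260339792 [506.45158774 262.26350667 149.84092613] [ 0.23427288  0.37166123 -3.21037605]
```

View pics/w4.png

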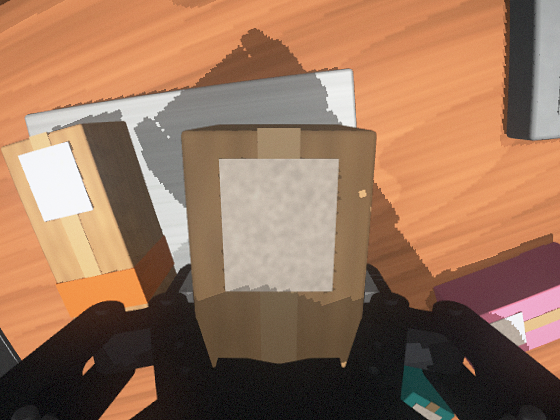

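View pics/s4.png

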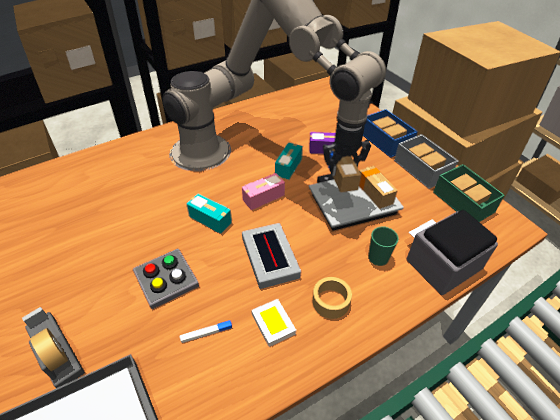

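Lifted: about 3.3 N on the wrist, width 55.5, orange untouched. The top face tapers in the wrist view, so I'll check that against a level carton.

```bash
python3 - <<'E'
from h import *
P=ctrl.camera_params("wrist");T=P["camera_from_world"]
c,s=np.cos(-.331),np.sin(-.331);R=np.array([[c,-s],[s,c]])
for t in(-.15,0,.15):
  pts=[]
  for a,b in((65,28),(65,-28),(-65,-28),(-65,28),(42,18),(42,-18),(0,28),(0,-28)):
    q=R@[a,b]; pts.append([506.5+q[0],262.3+q[1],102+96-a*np.tan(t)])
  print(t,cv2.projectPoints(np.array(pts),cv2.Rodrigues(T[:3,:3])[0],T[:3,3],P["intrinsics"],np.array(P["D"]))[0].reshape(-1,2).round(0).tolist())
print(ctrl.current_torque(),"Rcam",T[:3,:3].round(2).tolist())
E
```

```text
-0.15 [[166.0, 133.0], [388.0, 133.0], [343.0, 442.0], [213.0, 442.0], [213.0, 216.0], [342.0, 216.0], [194.0, 330.0], [361.0, 330.0]]
0 [[177.0, 131.0], [377.0, 131.0], [347.0, 464.0], [209.0, 464.0], [217.0, 210.0], [338.0, 210.0], [194.0, 330.0], [361.0, 330.0]]
0.15 [[186.0, 129.0], [368.0, 129.0], [352.0, 488.0], [204.0, 488.0], [220.0, 204.0], [335.0, 204.0], [194.0, 330.0], [361.0, 330.0]]
[-0.06882878 -0.04894385 -0.00949246] Rcam [[-0.33, -0.95, 0.0], [-0.91, 0.31, 0.27], [-0.26, 0.09, -0.96]]
```

It's level to within about 0.05 rad. I'll firm the grip and carry it to the window.

```bash
python3 - <<'E'
from h import *
ctrl.grab(70)
ctrl.move_straight([568.3,-24.3,149],[np.pi,0,-0.222],speed=75); ctrl.wait(.6)
for n in("wrist","scene","top"):
    im=ctrl.snapshot(n); cv2.imwrite(f"pics/{n}5.png",im[:,:,::-1])
print(ctrl.current_time_s(),ctrl.current_gripper_width(),ctrl.current_tcp_pos(),ctrl.current_tool_rot(),ctrl.current_ft_force(),ctrl.current_dq())
P=ctrl.camera_params("wrist");T=P["camera_from_world"]
c,s=np.cos(-.222),np.sin(-.222);R=np.array([[c,-s],[s,c]])
pts=[[*(np.array([568.3,-24.3])+R@[a,b]),36] for a,b in((70,33),(70,-33),(95,60),(95,-60),(-95,-60))]
print(cv2.projectPoints(np.array(pts),cv2.Rodrigues(T[:3,:3])[0],T[:3,3],P["intrinsics"],np.array(P["D"]))[0].reshape(-1,2).round(0).tolist())
a=np.hstack([cv2.imread("pics/wrist5.png"),cv2.imread("pics/scene5.png")]);cv2.imwrite("pics/c5.png",a[:, :])
t=cv2.imread("pics/top5.png")[140:260,240:360];cv2.imwrite("pics/t5.png",cv2.resize(t,None,fx=4.5,fy=4.5,interpolation=cv2.INTER_CUBIC))
t=cv2.imread("pics/scene5.png")[150:300,180:380];cv2.imwrite("pics/s5.png",cv2.resize(t,None,fx=4,fy=4,interpolation=cv2.INTER_CUBIC))
E
```

```text
28.2667 55.216173583636504 [568.29030934 -24.30440288 148.99001191] [-3.14158136e+00  3.44665845e-05 -2.22017899e-01] [ 0.20781534  0.02004304 -4.71929535] [ 0.00133651 -0.000711   -0.00081875 -0.00106506 -0.00038073 -0.00089039]
[[233.0, 113.0], [322.0, 113.0], [195.0, 78.0], [360.0, 78.0], [346.0, 308.0]]
```

View pics/wrist5.png

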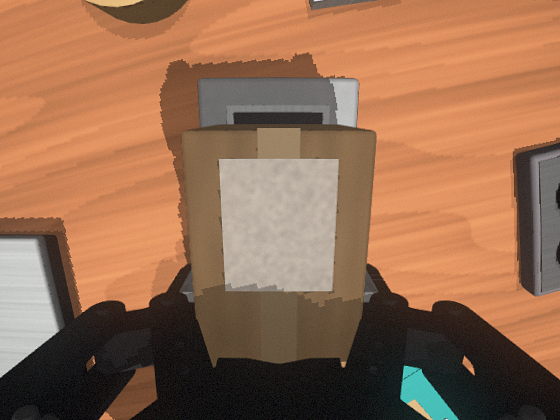

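View pics/s5.png

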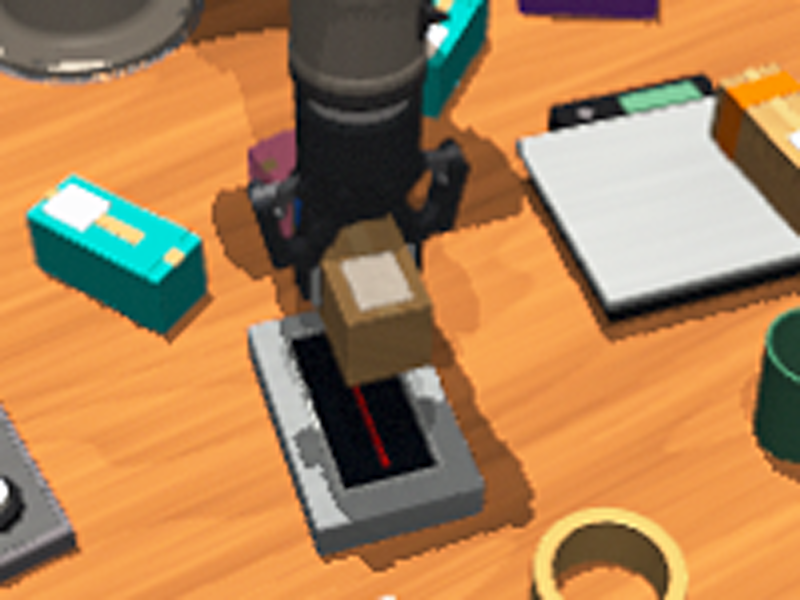

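View pics/top5.png

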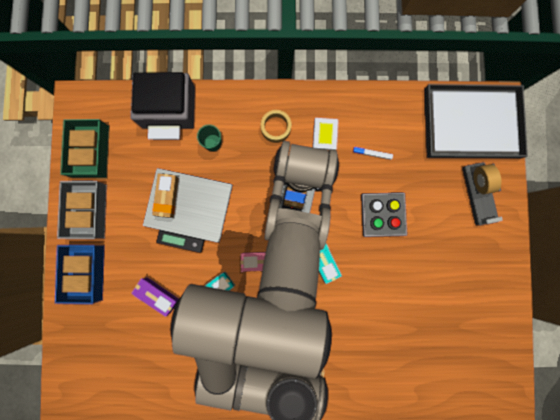

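The wrist view shows the scanner's far corners at (199,78) and (359,78), and the window's far edge spans columns 232–323. I predicted (195,78), (360,78) and 233–322. The carton's far edge is still at (183–376, 128), so it hasn't slipped since the lift. The bystanders are unmoved in the top view. Handing in.

```bash
python3 - <<'E'
from h import *
print(np.abs(ctrl.current_dq()).max(),ctrl.current_gripper_width(),ctrl.current_time_s()); ctrl.close_job()
E
```

```text
0.0013365102833253761 55.216173583636504 28.2667
the job is handed in; nothing more can be done
```

I pressed white, yellow and green in that order and never touched red. Then I lifted the blue-banded carton off the scale and handed the job in at 28.3 s with it held still over the scanner window. No verdict was reported.

- **Keys:** each press stopped at z ≈ 40 mm, which is full travel, and I withdrew to 75 mm between presses. I could not read the key travel directly; the evidence is the stopping height and the force.
- **Carton position:** it is held at a 55.2 mm grip width, in line with the window. By calculation the underside is about 101 mm above the glass. The scanner edges in the last wrist picture fell within about 4 pixels of where I predicted.
- **Tilt:** in the wrist picture the carton's far edge measured slightly narrower than a level carton should. That suggests a tilt of up to about 0.06 rad, under the 0.15 limit, and it did not change during the carry.
- **Bystanders:** by eye, the orange carton, tape, marker, labels and pot are where they started in the last top picture.
- **Wrist force:** it read about 3.2 N after the lift and 4.7 N at the end. The readings are noisy and I did not look into the difference, since the pictures showed no slip.

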